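Tare the lever of a bench creep rig

TASK

The steel grip hanging from the nose of the creep rig's lever has to be counterbalanced before a specimen goes in. Add flanged brass weights from the blue tray to the spindle of the pan, one or two as needed, each fully down and eased on in the hand so that the delicate lever is neither knocked nor left to swing, and trim by sliding the brass rider along the lever until the lever floats level on its own. Be gentle with the lever, leave unused weights on their tray and do not disturb the other things on the bench.

Things in the scene. Friction and masses are not known exactly. Their poses are not given: they have to be found in the camera images.
- lever (a joint): tilt of the lever about its fulcrum, rad: 0 is level, positive is pan end up. Rigid stops at -0.08 and +0.08; it starts at the + stop, the pan being too light. Its flexure pivot springs it towards level with 2.0 N m per rad; an oil dashpot damps it (settles in about 1.5 s). With no weight on the pan the rider alone can never balance it; with one or with two weights it always can.
- beam: the aluminium lever bar, 20 mm wide, 16 mm high, carrying pan, rider and the hanging steel grip (50 mm across, at y = -140 mm; its weight is unknown and differs every time). Origin on the fulcrum axis in the middle of the bar, 260 mm over the bench; y along the bar towards the pan, x across it (the tilt axis), z up.
- rig: the fixed stand of the lever, base plate 170 x 540 x 20 mm; origin on the bench under the fulcrum, axes as the level lever's. Grey bearing blocks at 34 to 70 mm either side of the fulcrum reach 276 mm over the bench; at y = -183 mm a portal with the travel stops reaches 291 mm; at y = -193 to -243 mm an index plate with a green level band for the lever's red pointer.
- pan_seat (a point): centre of the upper face of the round steel pan (76 mm across), at the foot of its upright spindle; at y = 215 mm, z = -30 mm in the lever's frame, moving and tilting with it; z along the spindle. Nothing is above the pan; the lever's bar ends 50 mm from the spindle on the fulcrum side, else nothing is beside it.
- spindle_tip (a point): round top of the pan's upright spindle, 10 mm in diameter, 72 mm above the pan's face; moves and tilts with the lever
- rider_knob (a point): centre of the upright dark knob (24 mm diameter, 35 mm tall) on the brass rider (44 mm across the bar, 36 mm along it, top 20 mm above the bar's middle; the knob stands on that). Rider and knob weigh 0.50 kg, slide on the bar with 2 N of friction, 30 to 130 mm from the fulcrum on the pan side, and stay where left. 10 mm towards the pan lowers the floating pan end by 0.025 rad. Axes as the lever's.
- tray: fixed blue tray, 215 x 75 x 12 mm, origin in the middle of its underside, x along its length; three upright spigots (10 mm diameter, 15 mm tall) 66 mm apart along x, a brass weight over each: lift it straight up
- weight1 (a point): centre (half-way up) of a brass counterweight of 0.18 kg: flange 50 mm in diameter, 8 mm thick, below; hub 28 mm in diameter, 20 mm tall, on it (28 mm in all); a hole 17 mm in diameter right through; z up. On the tray it is the first of the row (tray x). Two stack on the pan's spindle, hub up.
- weight2 (a point): centre (half-way up) of a brass counterweight of 0.18 kg: flange 50 mm in diameter, 8 mm thick, below; hub 28 mm in diameter, 20 mm tall, on it (28 mm in all); a hole 17 mm in diameter right through; z up. On the tray it is the middle of the row (tray x). Two stack on the pan's spindle, hub up.
- weight3 (a point): centre (half-way up) of a brass counterweight of 0.18 kg: flange 50 mm in diameter, 8 mm thick, below; hub 28 mm in diameter, 20 mm tall, on it (28 mm in all); a hole 17 mm in diameter right through; z up. On the tray it is the last of the row (tray x). Two stack on the pan's spindle, hub up.
- wrench: bystander, leave alone: open-ended steel wrench, 200 mm long, lying flat. Origin: middle of its underside.
- driver: bystander, leave alone: screwdriver with orange handle, 200 mm long, lying. Origin: middle of its length, underside.
- spare_grip: bystander, leave alone: spare steel specimen grip standing upright, 52 mm across, 75 mm tall. Origin: middle of its underside.
- grease: bystander, leave alone: can with a yellow label, 64 mm across, 80 mm tall. Origin: middle of its underside.
- specimen: bystander, leave alone: flat aluminium tensile specimen, 130 x 20 x 5 mm, lying flat. Origin: middle of its underside.
- gauge: bystander, leave alone: round pressure gauge lying on its back, 68 mm across, 31 mm high, with a brass stem. Origin: middle of its underside.
Not all that is in view belongs to the job. Leave any orange or purple look-alike of the part that bears weight1 alone.

How it is judged:
By the outcome, as a careful person would: the job done as asked, in the order asked, and still so for the second after the job is handed in, with the robot touching nothing.
It also fails if it takes over 72 s, if anything falls off the work surface, if the arm or the gripper's body presses on something with over 40 N, if the wrist force passes 120 N, or if a joint passes its speed limit or range.

ROBOT

A 7-joint arm with a two-finger parallel gripper is mounted at the origin on the work surface. World frame = base frame: x ahead of the robot, y to its left, z up, the work surface at z = 0. Lengths are in mm, angles in rad, forces in N, time in s.
With the tool pointing down it reaches from about 400 to 875 mm from the base axis. Payload 4.4 kg.
Tool frame: the origin (TCP) lies midway between the tips of the shut fingers; the grasp point (between the pads) lies 19 mm behind it; z points along the fingers, y is the line along which they close (so a half turn about z gives the same grasp; the last joint's range is limited). The gripper opens to 85 mm and grips with 20 to 120 N. Pads are 22 mm wide; open, the fingers measure 114 mm over their backs; the gripper's body (76 mm by 85 mm) begins 54 mm behind the grasp point. The pads swing forward as they close: fully open they stand 13 mm farther back than shut.
Start: joints at [-1.34, 0.628, 0.038, 1.517, -0.027, 0.996, -0.02], TCP at [190.076, 621.602, 231.313] pointing down, gripper open.
Joint ranges: [-3.06, 3.06], [-0.37, 2.12], [-1.25, 1.32], [0.18, 2.47], [-1.1, 4.24], [0.23, 1.98], [-2.94, 2.94]. Speed limits (rad/s): [2.57, 2.57, 3.14, 3.14, 3.14, 3.14, 3.14].

INTERFACE

Orientations are given as [roll, pitch, yaw] about the fixed x, y, z axes, in that order (R = Rz(yaw) Ry(pitch) Rx(roll)).
In Python, from cell import telemetry, eyes, ctrl, finder gives the robot as it stands.
- The arm moves only by the tool move_arm, never from a script. Its argument "steps" is a list of rows, each a list of 7 numbers: the turn, a rotation vector about the world's x, y, z in degrees, then the shift along the world's x, y, z in m, then the finger opening in m, from 0 to 0.0854. A call has 1 to 5 rows; each row shifts and turns the commanded pose from where the row before left it; what a row does not reach is not made up. A row lasts 1/10 s, in which the tool goes at most 50 mm and 8.59 degrees, less where a joint would pass 70% of its speed; a pose out of reach is approached as far as the arm can. A call with a gripper value outside its range is refused whole. The fingers move at their own pace and stop on an object; the grip force is fixed at half the most. Time passes only in rows, so rows that do not move let the fingers close. It gives the time, the measured TCP pose, the force, the opening and the grip force at its end, in the units of the state.
- telemetry.read_state(): the state, without advancing time (a new reading comes with each control period).
- eyes.get_image(name): name is "side" or "top" or "wrist"; returns (picture, depth): 384x512x3 uint8, blue, green, red; 384x512 float32, mm along the optical axis (not along the pixel's ray), 0 where there is no reading.
- eyes.calibration(name): a dict with "fx", "fy", "cx", "cy" (pixels), "position" and "attitude" of the camera in the world. Camera axes: x right, y down, z forward; pixel columns grow to the right and rows downward; lengths in mm; the calibration is good to about 2 mm. The wrist camera is an equidistant fisheye: a pixel r from the principal point sees the ray r / f radians off the axis. A picture is of the moment at which its call begins: read the wrist's pose just before it. calibration takes no time and is no camera call; for the wrist camera it gives the pose at the moment of the call.
- ctrl.finish_job(): hands the job in; it is judged then, once.
Trained networks look in the newest picture that a camera, given by its name, has taken for a name from the list of things; names that differ only in an ending like _2 or _b are one class to them, and where a whole thing is asked for, a point or a joint stands for the part that bears it (a point fixed in the world has none). Each returns a list of dicts, best first, with "confidence" (0 to 1); they miss things now and then, are a little off and sometimes report something else, mostly with a low value. They report only what shows in the picture. A call takes as long as a camera call. They do not tell look-alikes from the thing itself.
- finder.boxes_of(camera, name): "location" ([x, y, z] in mm, in the coordinates of the camera as it stood for that picture, good to about 4 mm: the middle of the surface that is visible of it).
- finder.cut_out(camera, name): "mask" (384x512 bool, what is visible of it).
- finder.pinpoint(camera, name): "location" ([x, y, z] in mm, in the coordinates of the camera as it stood for that picture, good to about 4 mm: a listed point, or the origin of a listed thing).
The state is a dict: "clock": time; "qpos": joint angles; "qd": joint speeds; "tau": joint torques, N m; "eef_pos": TCP position; "tool_rot": TCP orientation; "force": force on the tool from outside, world axes, zero at the start; "torque": the same for the moment, N m; "width": finger opening in mm; "gripper_force": force on a finger pad.
Only numpy, scipy, OpenCV 4.12 (cv2) and the standard library are available. Lean on these libraries where they do the work, as an engineer would, in place of code of your own. Each camera call takes 0.05 s, during which the arm holds its last target. There are 200 camera calls.

## Working session

There is one attempt and no reset: what is moved stays moved. The work goes in short steps, Python scripts to look and compute and a tool call to move; the robot and the scene stay as the last step left them, time stands still between calls to the robot, and variables do not carry over. Pictures are saved under pics/ and viewed, at most 10 in all, crops included, and the job is handed in when it is done.

Besides the shell and the picture viewer there is one more tool, called as name(argument=value, ...) on one line, values as JSON. move_arm: Moves the arm, as the interface text tells. Its arguments: {"type":"object","properties":{"steps":{"type":"array"}},"required":["steps"]}

```bash
ls; mkdir -p pics
cat > h.py <<'E'
import numpy as np, cv2
from scipy.spatial.transform import Rotation as R
from cell import telemetry, eyes, ctrl, finder
def c2w(cal,p):
    a=np.array(cal["attitude"],float)
    M=a if a.shape==(3,3) else R.from_euler('xyz',a).as_matrix()
    return M@np.array(p,float)+np.array(cal["position"],float)
def px(cal,p):
    a=np.array(cal["attitude"],float)
    M=a if a.shape==(3,3) else R.from_euler('xyz',a).as_matrix()
    q=M.T@(np.array(p,float)-cal["position"]); return (cal["fx"]*q[0]/q[2]+cal["cx"],cal["fy"]*q[1]/q[2]+cal["cy"])
E
python3 - <<'E'
from h import *
ims=[]
for c in("side","top"):
    im,d=eyes.get_image(c); cal=eyes.calibration(c); print(c,cal)
    cv2.imwrite(f"pics/{c}0.png",cv2.resize(im,(800,600)))
    for n in("rig","beam","pan_seat","spindle_tip","rider_knob","tray","weight1","weight2","weight3"):
        r=finder.pinpoint(c,n)
        print(n,[(round(o["confidence"],2),c2w(cal,o["location"]).round().tolist()) for o in r[:4]])
print(telemetry.read_state())
E
```

```text
pics
side {'fx': 380.39785218332173, 'fy': 380.39785218332173, 'cx': 255.03762068629584, 'cy': 190.22077953443454, 'position': array([ 159.33846801, -601.47778748,  991.0436041 ]), 'attitude': array([-2.41807071, -0.00912874, -0.5257601 ])}
rig [(0.58, [540.0, 19.0, -1.0])]
beam [(0.71, [539.0, 24.0, 256.0]), (0.47, [764.0, -156.0, -1.0])]
pan_seat [(0.66, [498.0, 236.0, 245.0])]
spindle_tip [(0.91, [496.0, 225.0, 316.0])]
rider_knob [(0.61, [517.0, 147.0, 305.0])]
tray [(0.61, [498.0, -302.0, -2.0])]
weight1 [(0.84, [431.0, -306.0, 21.0]), (0.81, [454.0, -400.0, 7.0]), (0.81, [335.0, -365.0, 17.0]), (0.75, [497.0, -304.0, 27.0])]
weight2 [(0.84, [431.0, -306.0, 21.0]), (0.81, [454.0, -400.0, 7.0]), (0.81, [335.0, -365.0, 17.0]), (0.75, [497.0, -304.0, 27.0])]
weight3 [(0.84, [431.0, -306.0, 21.0]), (0.81, [454.0, -400.0, 7.0]), (0.81, [335.0, -365.0, 17.0]), (0.75, [497.0, -304.0, 27.0])]
top {'fx': 416.40143005983504, 'fy': 416.40143005983504, 'cx': 253.55096738932122, 'cy': 195.96472740273904, 'position': array([ 374.20385968,   28.6145276 , 1425.70705968]), 'attitude': array([-3.
[... 711 characters left out ...]
 -302.0, 28.0])]
{'clock': 1.0, 'qpos': array([-1.33978514,  0.62832481,  0.03852072,  1.51739597, -0.0269845 ,
        0.99629203, -0.01999654]), 'qd': array([-0.00020874,  0.00037053, -0.00012134, -0.00018538,  0.00097917,
       -0.00034899, -0.00116126]), 'tau': array([-4.95977238e-04, -5.63278341e+01,  1.22578494e+00, -1.93782109e+01,
        1.09913162e-02,  1.74296503e-03,  1.29206448e-06]), 'eef_pos': array([190.10426808, 621.60710984, 231.36386507]), 'tool_rot': array([ 3.14149438e+00, -1.66150824e-05,  2.84475167e+00]), 'force': array([ 0.28171964, -0.55936461, -0.38820397]), 'torque': array([ 0.06014927, -0.02173986, -0.00193456]), 'gripper_force': 0.0, 'width': 85.54338397429584}
```

View pics/top0.png

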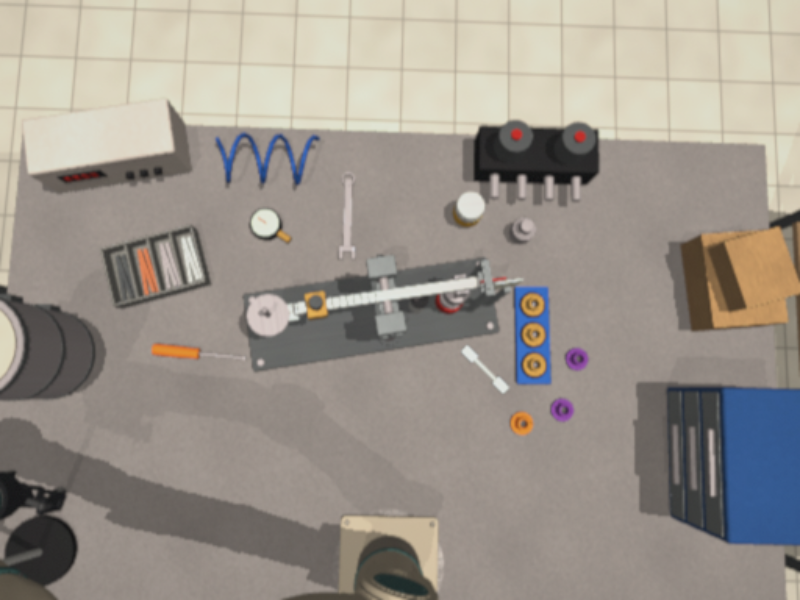

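View pics/side0.png

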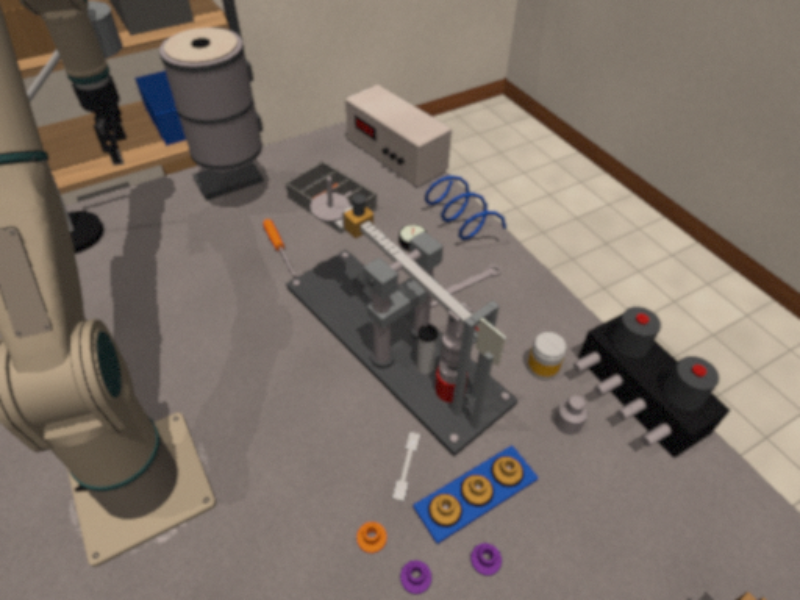

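The brass weights are the three on the blue tray (top view, px (533,304), (533,335) and (534,365)). The orange ring at (522,423) and the purple rings at (577,359) and (562,410) are loose look-alikes, so I leave them alone. Next I record a baseline of the lever at its +0.08 stop and its direction.

```bash
cat >> h.py <<'E'
def cloud(cal,d):
    v,u=np.mgrid[0:384,0:512]; p=np.stack([(u-cal["cx"])/cal["fx"]*d,(v-cal["cy"])/cal["fy"]*d,d],-1)
    return p@R.from_euler('xyz',cal["attitude"]).as_matrix().T+cal["position"]
def mean_depth(c,n):
    D=np.stack([eyes.get_image(c)[1] for _ in range(n)]); return np.median(np.where(D>0,D,np.nan),0)
E
python3 - <<'E'
from h import *
for c in("top","side"):
    d=mean_depth(c,3); cal=eyes.calibration(c); np.save(f"base_{c}.npy",d); P=cloud(cal,d)
    k=np.zeros(d.shape,bool); r=finder.cut_out(c,"beam")
    for o in r[:2]:
        m=o["mask"]&np.isfinite(d); print(c,"beam",o["confidence"],m.sum(),P[m].min(0).round(),P[m].max(0).round())
    F=np.array([540,22.]); best=r[0]["mask"]&(P[...,2]>235)&(P[...,2]<300)
    q=P[best]; q=q[(q[:,1]<120)&(q[:,1]>-130)]
    A=np.c_[np.ones(len(q)),q[:,1]]
    cx=np.linalg.lstsq(A,q[:,0],rcond=None)[0]; cz=np.linalg.lstsq(A,q[:,2],rcond=None)[0]
    print(c,len(q),"x=",cx,"z=",cz, (q[:,2]-A@cz).std())
    for n in("spindle_tip","rider_knob","pan_seat"):
        o=finder.pinpoint(c,n); print(n,[c2w(cal,a["location"]).round(1) for a in o[:2]])
    # pan face points: around 500,237
    m=(np.hypot(P[...,0]-500,P[...,1]-237)<36)&(P[...,2]>230)&(P[...,2]<265); q=P[m]
    print("pan",m.sum(),q.mean(0).round(1),q.min(0).round(),q.max(0).round())
E
```

```text
top beam 0.95 1706 [ 463. -170.   14.] [619. 274. 326.]
top 650 x= [ 5.43776739e+02 -1.85219272e-01] z= [2.64096334e+02 8.55186991e-02] 2.62648776245319
spindle_tip [array([503.5, 229.1, 317.1])]
rider_knob []
pan_seat [array([500.6, 239.9, 243. ])]
pan 490 [499.8 237.2 246.2] [465. 203. 239.] [535. 272. 265.]
side beam 0.57 1799 [ 462. -139.   -2.] [719. 509. 325.]
side 726 x= [ 5.39846583e+02 -1.75611163e-01] z= [2.63052172e+02 8.81846002e-02] 3.7203652674836487
spindle_tip [array([496.9, 224.9, 319.6])]
rider_knob [array([517.2, 145.9, 305.8]), array([753.3, 112.1,  -1.2])]
pan_seat []
pan 283 [498.7 235.2 246.3] [465. 202. 242.] [535. 273. 265.]
```

move_arm(steps=[[0, 0, 0, 0.01, -0.01, 0.048, 0.06], [0, 0, -3, 0.02, -0.03, 0.034, 0.06], [0, 0, -3, 0.025, -0.043, 0.02, 0.06], [0, 0, -3, 0.025, -0.043, 0.01, 0.06], [0, 0, -3, 0.025, -0.043, 0.005, 0.06]])

```text
clock: 2.2
eef_pos: [294.0, 455.1, 348.3]
tool_rot: [3.139, -0.0, 2.634]
force: [0.4, -0.1, 0.6]
width: 59.8
gripper_force: 0.0
```

move_arm(steps=[[0, 0, -3.5, 0.02, -0.045, 0, 0.06], [0, 0, -3.5, 0.02, -0.045, 0, 0.06], [0, 0, -3.5, 0.02, -0.045, 0, 0.06], [0, 0, -3.5, 0.02, -0.045, 0, 0.06], [0, 0, -3.5, 0.02, -0.045, 0, 0.06]])

```text
clock: 2.7
eef_pos: [393.5, 229.2, 347.2]
tool_rot: [3.14, -0.0, 2.328]
force: [0.7, 1.1, -1.0]
width: 60.0
gripper_force: 0.0
```

move_arm(steps=[[0, 0, -3.5, 0.01, -0.048, 0, 0.06], [0, 0, -3.5, 0.01, -0.048, 0, 0.06], [0, 0, -3.5, 0.005, -0.049, 0, 0.06], [0, 0, -3.5, 0.003, -0.049, 0, 0.06], [0, 0, -3.5, 0.0, -0.05, 0, 0.06]])

```text
clock: 3.2
eef_pos: [421.2, -14.7, 347.2]
tool_rot: [3.14, 0.0, 2.022]
force: [1.5, -0.7, 0.4]
width: 60.0
gripper_force: 0.0
```

move_arm(steps=[[0, 0, -3, 0.002, -0.05, 0, 0.06], [0, 0, -3, 0.002, -0.05, 0, 0.06], [0, 0, -3, 0.002, -0.049, -0.01, 0.055], [0, 0, -3, 0.002, -0.045, -0.02, 0.05], [0, 0, -3, 0.0, -0.04, -0.03, 0.05]])

```text
clock: 3.7
eef_pos: [430.1, -249.8, 287.5]
tool_rot: [3.138, 0.003, 1.76]
force: [0.7, 0.2, -0.3]
width: 49.5
gripper_force: 0.0
```

move_arm(steps=[[0, 0, 0, 0, -0.035, -0.035, 0.05], [0, 0, 0, 0, -0.015, -0.045, 0.05], [0, 0, 0, 0, -0.005, -0.045, 0.05], [0, 0, 0, 0, 0, -0.04, 0.05], [0, 0, 0, 0, 0, 0, 0.05]])

```text
clock: 4.2
eef_pos: [426.0, -299.5, 117.6]
tool_rot: [-3.135, -0.007, 1.762]
force: [-0.1, 0.3, -0.5]
width: 50.0
gripper_force: 0.0
```

```bash
cat >> h.py <<'E'
def fish(cal,u,v,depth):
    x,y=(u-cal["cx"])/cal["fx"],(v-cal["cy"])/cal["fy"]; t=np.hypot(x,y); s=np.tan(t)/t if t>1e-6 else 1
    return np.array([x*s*depth,y*s*depth,depth])
E
python3 - <<'E'
from h import *
s=telemetry.read_state(); cal=eyes.calibration("wrist"); im,d=eyes.get_image("wrist")
cv2.imwrite("pics/w1.png",im); print(s["eef_pos"],s["tool_rot"],cal)
for n in("weight1","tray"):
    print(n,[(round(o["confidence"],2),c2w(cal,o["location"]).round(1)) for o in finder.pinpoint("wrist",n)])
E
```

```text
[ 426.04949974 -299.53638931  117.59161577] [-3.13470934 -0.00717131  1.76190087] {'fx': 297.3186396354542, 'fy': 297.3186396354542, 'cx': 256.91408334369953, 'cy': 190.7521993217532, 'position': array([ 413.14993759, -234.93606048,  261.63115067]), 'attitude': array([2.88116386, 0.0081849 , 0.19324728])}
weight1 [(0.98, array([ 427.3, -306.5,   24.1])), (0.94, array([ 495.1, -305.5,   26.8])), (0.76, array([ 446.7, -403.4,   13.9])), (0.66, array([ 332.4, -373.1,   16.9])), (0.63, array([ 559.3, -301.6,   25.3])), (0.62, array([ 299.1, -280.3,   16. ]))]
tray [(0.95, array([ 4.970e+02, -3.059e+02,  2.000e-01]))]
```

View pics/w1.png

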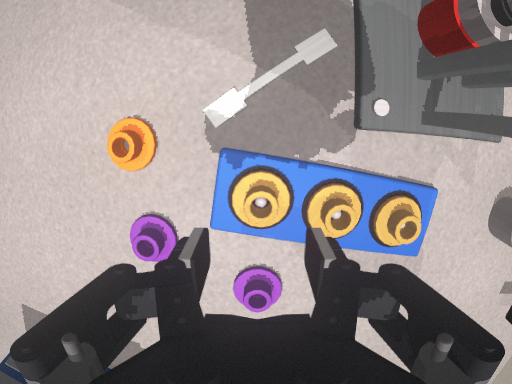

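The wrist view shows weight1 as the brass ring on the blue tray at px (261,203), with its spigot showing. The purple ring at (258,288) and the orange ring at (131,143) are off the tray. Going down on weight1.

move_arm(steps=[[0, 0, 0, 0.002, -0.007, -0.02, 0.05], [0, 0, 0, 0, 0, -0.035, 0.05], [0, 0, 0, 0, 0, -0.025, 0.05], [0, 0, 0, 0, 0, -0.008, 0.05], [0, 0, 0, 0, 0, 0, 0.05]])

```text
clock: 4.85
eef_pos: [431.9, -309.1, 34.9]
tool_rot: [3.14, 0.001, 1.763]
force: [0.5, -0.2, 0.2]
width: 49.9
gripper_force: 0.0
```

move_arm(steps=[[0, 0, 0, -0.004, 0.0025, -0.005, 0.05], [0, 0, 0, 0, 0, -0.007, 0.05], [0, 0, 0, 0, 0, 0, 0.024], [0, 0, 0, 0, 0, 0, 0.015], [0, 0, 0, 0, 0, 0, 0.015]])

```text
clock: 5.35
eef_pos: [427.4, -306.4, 22.4]
tool_rot: [3.141, 0.0, 1.763]
force: [-1.3, 1.2, 5.2]
width: 25.4
gripper_force: 59.4
```

move_arm(steps=[[0, 0, 0, 0, 0, 0, 0.015], [0, 0, 0, 0, 0, 0.005, 0.015], [0, 0, 0, 0, 0, 0.015, 0.015], [0, 0, 0, 0, 0, 0.03, 0.015], [0, 0, 0, 0, 0, 0.04, 0.015]])

```text
clock: 5.85
eef_pos: [425.7, -305.4, 111.5]
tool_rot: [-3.138, -0.003, 1.762]
force: [-0.4, -0.2, -1.7]
width: 25.1
gripper_force: 59.2
```

move_arm(steps=[[0, 0, 0, 0, 0.01, 0.046, 0.015], [0, 0, 0, 0, 0.03, 0.038, 0.015], [0, 0, 0, 0.002, 0.04, 0.03, 0.015], [0, 0, 0, 0.002, 0.04, 0.03, 0.015], [0, 0, 0, 0.002, 0.04, 0.03, 0.015]])

```text
clock: 6.35
eef_pos: [432.3, -144.8, 286.8]
tool_rot: [-3.141, -0.0, 1.762]
force: [1.4, 0.7, -1.6]
width: 25.5
gripper_force: 59.2
```

move_arm(steps=[[0, 0, 0, 0.002, 0.042, 0.026, 0.015], [0, 0, 0, 0.002, 0.044, 0.022, 0.015], [0, 0, 0, 0.002, 0.046, 0.018, 0.015], [0, 0, 0, 0.003, 0.049, 0.008, 0.015], [0, 0, 0, 0.004, 0.049, 0.004, 0.015]])

```text
clock: 6.85
eef_pos: [445.7, 85.3, 364.9]
tool_rot: [3.14, -0.001, 1.762]
force: [1.7, -0.7, -1.5]
width: 25.2
gripper_force: 59.3
```

move_arm(steps=[[0, 0, 0, 0.01, 0.048, 0, 0.015], [0, 0, 0, 0.015, 0.04, 0, 0.015], [0, 0, 0, 0.015, 0.03, 0, 0.015], [0, 0, 0, 0.006, 0.01, 0, 0.015], [0, 0, 0, 0, 0, 0, 0.015]])

```text
clock: 7.35
eef_pos: [491.9, 212.7, 362.9]
tool_rot: [-3.14, 0.001, 1.765]
force: [-0.9, -0.5, -2.2]
width: 25.2
gripper_force: 59.3
```

Run:
```python
from h import *
s=telemetry.read_state(); print(s["eef_pos"],s["force"])
for c in("wrist","top","side"):
    cal=eyes.calibration(c); im,d=eyes.get_image(c); cv2.imwrite(f"pics/{c}2.png",im)
    for n in("spindle_tip","pan_seat","weight1"):
        print(c,n,[(round(o["confidence"],2),c2w(cal,o["location"]).round(1)) for o in finder.pinpoint(c,n)[:3]])
```

```text
[491.91824257 212.71465446 362.9320111 ] [-0.89517531 -0.5221521  -2.17533183]
wrist spindle_tip [(0.91, array([495.6, 226.9, 322.6]))]
wrist pan_seat [(0.97, array([502.6, 230.6, 246.9]))]
wrist weight1 [(0.79, array([488.8, 218.3, 365.6]))]
top spindle_tip [(0.85, array([502.9, 231.2, 314.3]))]
top pan_seat [(0.73, array([500.5, 238.2, 243.4]))]
top weight1 [(0.63, array([ 495.3, -305.5,   24.4])), (0.59, array([ 301.4, -283.4,    9.2])), (0.57, array([ 563.1, -304.4,   28.1]))]
side spindle_tip [(0.62, array([496.4, 226. , 318.3])), (0.56, array([519.4, 146.6, 301.9]))]
side pan_seat [(0.57, array([497.2, 236.6, 243.4]))]
side weight1 [(0.75, array([ 305.5, -283.4,   13. ])), (0.69, array([493.7, 211.5, 365.2])), (0.6, array([ 333.9, -362.8,   17.9]))]
```

View pics/wrist2.png

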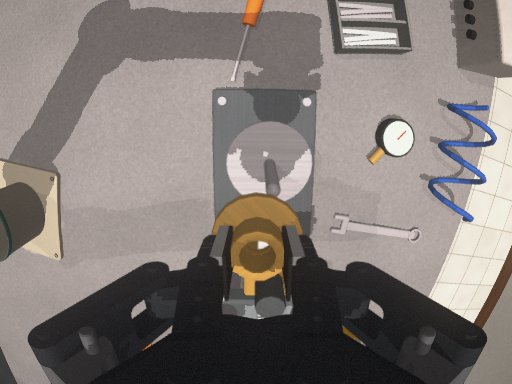

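The wrist view shows the spindle leaning from its foot at (265,155) to its tip at about (273,190). The held weight's hub hole is at (262,252). I compare the two in the same frame.

Run:
```python
from h import *
cal=eyes.calibration("wrist"); M=R.from_euler('xyz',cal["attitude"]).as_matrix()
def at(u,v,z):
    r=M@fish(cal,u,v,1.0); return (np.array(cal["position"])+r*(z-cal["position"][2])/r[2]).round(1)
print("tip",at(273,189,318),"hole",at(262,252,380),"pan c",at(268.5,160,246), cal["position"])
im=cv2.imread("pics/wrist2.png"); cv2.imwrite("pics/c2.png",cv2.resize(im[110:300,190:330],None,fx=3.1,fy=3.1,interpolation=cv2.INTER_CUBIC))
```

```text
tip [497.8 229.1 318. ] hole [492.7 213.3 380. ] pan c [496.  236.4 246. ] [477.86568376 276.86716727 507.41177318]
```

View pics/c2.png

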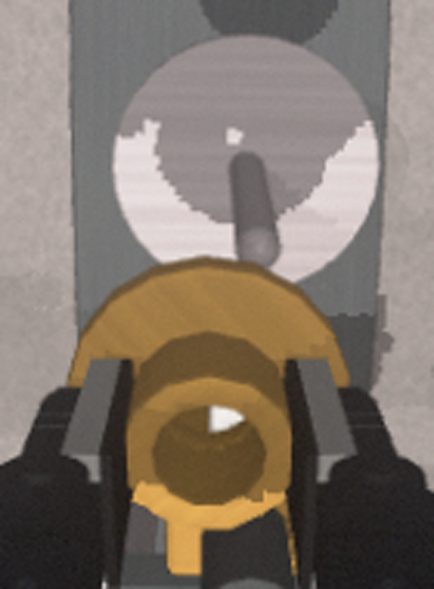

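move_arm(steps=[[0, 0, 0, 0.0065, 0.0165, 0, 0.015], [0, 0, 0, 0, 0, -0.01, 0.015], [0, 0, 0, 0, 0, -0.015, 0.015], [0, 0, 0, 0, 0, -0.003, 0.015], [0, 0, 0, 0, 0, 0, 0.015]])

```text
clock: 8.45
eef_pos: [497.8, 227.5, 334.9]
tool_rot: [-3.14, 0.001, 1.762]
force: [-0.1, -0.3, -1.7]
width: 24.9
gripper_force: 59.3
```

Run:
```python
from h import *
s=telemetry.read_state(); print(s["eef_pos"],s["force"],s["torque"])
out=[]
for c in("wrist","side"):
    cal=eyes.calibration(c); im,d=eyes.get_image(c)
    if c=="wrist": k=im[200:310,190:330]
    else:
        u,v=map(int,px(cal,(498,229,330))); k=im[v-50:v+60,u-70:u+70]
    out.append(cv2.resize(k,None,fx=2.85,fy=2.85,interpolation=cv2.INTER_CUBIC))
    for n in("spindle_tip","pan_seat","weight1"):
        print(c,n,[(round(o["confidence"],2),c2w(cal,o["location"]).round(1)) for o in finder.pinpoint(c,n)[:2]])
cv2.imwrite("pics/c3.png",np.hstack(out))
```

```text
[497.84398642 227.54138435 334.86879596] [-0.12162855 -0.29750992 -1.65818632] [ 0.02280188 -0.05487612 -0.01137392]
wrist spindle_tip [(0.98, array([493.9, 227.8, 324. ]))]
wrist pan_seat [(0.93, array([496. , 231.9, 244.5]))]
wrist weight1 [(0.68, array([497.1, 228.2, 333.9]))]
side spindle_tip [(0.58, array([498.6, 228.1, 314.4]))]
side pan_seat [(0.91, array([493.9, 235.9, 241.2]))]
side weight1 [(0.83, array([ 308. , -283.1,   14.8])), (0.73, array([ 563.9, -304.6,   26.6]))]
```

View pics/c3.png

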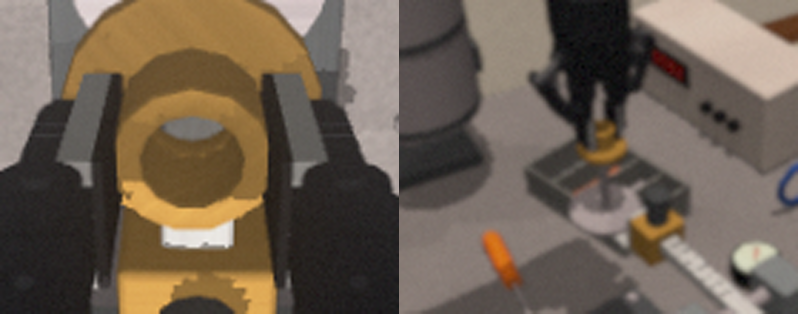

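The crop shows the weight just above the spindle, aligned in the side view. The pan face shows through the hole's far side at crop (192,127). I now lower it in small steps while watching the force.

move_arm(steps=[[0, 0, 0, 0.0003, 0.0007, -0.003, 0.015], [0, 0, 0, 0, 0, -0.003, 0.015], [0, 0, 0, 0, 0.0003, -0.003, 0.015], [0, 0, 0, 0, 0, -0.003, 0.015], [0, 0, 0, 0, 0.0003, 0, 0.015]])

```text
clock: 9.35
eef_pos: [498.5, 229.4, 323.1]
tool_rot: [-3.14, 0.0, 1.763]
force: [-0.1, 1.0, -1.8]
width: 25.0
gripper_force: 59.3
```

move_arm(steps=[[0, 0, 0, -0.0001, 0.0006, -0.008, 0.015], [0, 0, 0, -0.0001, 0.0008, -0.011, 0.015], [0, 0, 0, -0.0002, 0.0009, -0.012, 0.015], [0, 0, 0, -0.0002, 0.0008, -0.011, 0.015], [0, 0, 0, -0.0001, 0.0004, -0.006, 0.015]])

```text
clock: 9.85
eef_pos: [497.3, 232.9, 274.0]
tool_rot: [-3.139, 0.001, 1.763]
force: [-0.4, 0.4, -1.2]
width: 25.2
gripper_force: 59.3
```

```bash
cat > tilt.py <<'E'
from h import *
def tilt(n=2):
    out={}
    for c in("top","side"):
        cal=eyes.calibration(c); b=np.load(f"base_{c}.npy"); d=mean_depth(c,n); P=cloud(cal,d); B=cloud(cal,b)
        L=np.array([-.179,.984]); F=np.array([542,23.])
        def lev(Q): return (Q[...,:2]-F)@L,(Q[...,:2]-F)@np.array([.984,.179])
        s,x=lev(B); res=[]
        # fixed bar part, beyond rider and nose: bar top slope
        for nm,Q in(("base",B),("now",P)):
            s,x=lev(Q); m=(np.abs(x)<9)&(s>-165)&(s<25)&(np.abs(Q[...,2]-268-0.0*s)<18)
            q=s[m];z=Q[m][:,2]; ok=np.ones(len(q),bool)
            for _ in range(4):
                a=np.polyfit(q[ok],z[ok],1); r=z-np.polyval(a,q); ok=np.abs(r)<3
            s2=(np.hypot(s-216,x)<36)&(np.abs(Q[...,2]-232)<25)
            res.append((nm,len(q),round(float(a[0]),4),round(float(a[1]),1),"pan",int(s2.sum()),round(float(np.median(Q[s2][:,2])),1) if s2.sum() else None))
        print(c,res)
if __name__=="__main__":
    s=telemetry.read_state(); print(s["clock"],s["eef_pos"].round(1),s["force"].round(2),s["torque"].round(3)); tilt()
E
python3 tilt.py
```

```text
9.85 [497.3 232.9 274. ] [-0.37  0.37 -1.24] [ 0.002  0.035 -0.021]
top [('base', 406, 0.0815, 266.6, 'pan', 484, 246.0), ('now', 406, 0.0793, 266.5, 'pan', 117, 243.7)]
side [('base', 322, 0.0797, 266.6, 'pan', 264, 245.6), ('now', 313, 0.0809, 266.7, 'pan', 160, 245.0)]
```

move_arm(steps=[[0, 0, 0, 0, 0.0004, -0.005, 0.015], [0, 0, 0, 0, 0.0003, -0.004, 0.015], [0, 0, 0, 0, 0.0002, -0.002, 0.015], [0, 0, 0, 0, 0, -0.001, 0.015], [0, 0, 0, 0, 0, -0.001, 0.015]])

```text
clock: 10.55
eef_pos: [498.2, 233.9, 262.7]
tool_rot: [3.141, -0.0, 1.763]
force: [0.0, -0.1, -2.0]
width: 25.2
gripper_force: 59.3
```

move_arm(steps=[[0, 0, 0, 0, 0, -0.001, 0.015], [0, 0, 0, 0, 0, -0.001, 0.015], [0, 0, 0, 0, 0, -0.001, 0.015], [0, 0, 0, 0, 0, -0.001, 0.015], [0, 0, 0, 0, 0, 0, 0.015]])

```text
clock: 11.05
eef_pos: [498.2, 233.8, 258.8]
tool_rot: [3.141, 0.0, 1.763]
force: [-0.3, 0.2, 0.5]
width: 25.2
gripper_force: 59.5
```

```bash
python3 tilt.py
```

```text
11.05 [498.2 233.8 258.8] [-0.28  0.18  0.51] [-0.015  0.145 -0.003]
top [('base', 406, 0.0815, 266.6, 'pan', 484, 246.0), ('now', 408, 0.08, 266.6, 'pan', 151, 244.6)]
side [('base', 322, 0.0797, 266.6, 'pan', 264, 245.6), ('now', 324, 0.0787, 266.7, 'pan', 174, 246.8)]
```

move_arm(steps=[[0, 0, 0, 0, 0, -0.001, 0.015], [0, 0, 0, 0, 0, -0.001, 0.015], [0, 0, 0, 0, 0, -0.001, 0.015], [0, 0, 0, 0, 0, 0, 0.015], [0, 0, 0, 0, 0, 0, 0.015]])

```text
clock: 11.75
eef_pos: [498.2, 233.7, 255.7]
tool_rot: [3.142, 0.0, 1.762]
force: [-0.3, -1.4, -0.1]
width: 25.2
gripper_force: 59.5
```

```bash
python3 tilt.py
```

```text
11.75 [498.2 233.7 255.7] [-0.31 -1.39 -0.06] [-0.196  0.026 -0.002]
top [('base', 406, 0.0815, 266.6, 'pan', 484, 246.0), ('now', 405, 0.0683, 266.9, 'pan', 147, 242.4)]
side [('base', 322, 0.0797, 266.6, 'pan', 264, 245.6), ('now', 320, 0.0636, 266.5, 'pan', 177, 244.5)]
```

```bash
python3 - <<'E'
t=open('h.py').read()
t=t.replace('''    D=np.stack([eyes.get_image(c)[1] for _ in range(n)]);''','''    D=[]
    for _ in range(n): D.append(eyes.get_image(c)[1]); FZ.append(telemetry.read_state()["force"])
    D=np.stack(D);''').replace('def mean_depth','FZ=[]\ndef mean_depth')
open('h.py','w').write(t)
t=open('tilt.py').read().replace('tilt()\n','''tilt(int(sys.argv[1]) if len(sys.argv)>1 else 2)
    print("F",np.mean(FZ,0).round(2),np.std(FZ,0).round(2))
''').replace('from h','import sys\nfrom h')
if 'print("F"' not in t: t=t.rstrip()[:-len('tilt()')]+'tilt(int(sys.argv[1]) if len(sys.argv)>1 else 2)\n    print("F",np.mean(FZ,0).round(2),np.std(FZ,0).round(2))\n'
open('tilt.py','w').write(t)
E
python3 tilt.py 4
```

```text
11.95 [498.2 233.8 255.8] [ 1.14 -1.28 -0.22] [-0.141  0.029 -0.026]
top [('base', 406, 0.0815, 266.6, 'pan', 484, 246.0), ('now', 404, 0.0676, 266.7, 'pan', 150, 241.9)]
side [('base', 322, 0.0797, 266.6, 'pan', 264, 245.6), ('now', 314, 0.0637, 266.5, 'pan', 176, 244.2)]
F [ 0.17 -1.14 -0.35] [0.26 0.47 0.48]
```

move_arm(steps=[[0.4, 0.1, 0, 0, 0, -0.001, 0.015], [0, 0, 0, 0, 0, -0.0015, 0.015], [0, 0, 0, 0, 0, -0.0015, 0.015], [0, 0, 0, 0, 0, -0.001, 0.015], [0, 0, 0, 0, 0, 0, 0.015]])

```text
clock: 12.85
eef_pos: [498.2, 233.8, 250.5]
tool_rot: [-3.141, -0.007, 1.763]
force: [-0.0, -0.3, 0.1]
width: 25.3
gripper_force: 59.6
```

```bash
python3 tilt.py 4
```

```text
12.85 [498.2 233.8 250.5] [-0.01 -0.32  0.11] [-0.065 -0.117 -0.005]
top [('base', 406, 0.0815, 266.6, 'pan', 484, 246.0), ('now', 407, 0.0431, 266.4, 'pan', 142, 237.7)]
side [('base', 322, 0.0797, 266.6, 'pan', 264, 245.6), ('now', 317, 0.0452, 266.5, 'pan', 187, 242.1)]
F [ 0.6  -0.99  0.17] [0.61 0.41 0.49]
```

One weight floats the lever at about +0.05 rad with the rider already fully out, so a second one will be needed. I lay this one flush on the pan's tilt and open the fingers gradually.

move_arm(steps=[[1.2, 0.2, 0, 0, 0, 0, 0.015], [1.2, 0.2, 0, 0, 0, 0, 0.015], [0, 0, 0, 0, 0, 0, 0.015], [0, 0, 0, 0, 0, 0, 0.027], [0, 0, 0, 0, 0, 0, 0.03]])

```text
clock: 13.75
eef_pos: [498.1, 233.7, 250.7]
tool_rot: [3.141, -0.05, 1.763]
force: [0.3, -0.6, -0.0]
width: 30.0
gripper_force: 0.0
```

move_arm(steps=[[0, 0, 0, 0, 0, 0, 0.034], [0, 0, 0, 0, 0, 0, 0.04], [0, 0, 0, 0, 0, 0, 0.045], [0, 0, 0, 0, 0, 0, 0.05], [0, 0, 0, 0, 0, 0, 0.05]])

```text
clock: 14.25
eef_pos: [498.1, 233.9, 250.7]
tool_rot: [3.141, -0.05, 1.763]
force: [-0.1, -0.8, -0.5]
width: 50.0
gripper_force: 0.0
```

```bash
python3 tilt.py 2
python3 - <<'E'
from h import *
cal=eyes.calibration("wrist"); im,d=eyes.get_image("wrist"); cv2.imwrite("pics/w4.png",im)
E
```

```text
14.25 [498.1 233.9 250.7] [-0.13 -0.8  -0.52] [-0.044  0.014 -0.041]
top [('base', 406, 0.0815, 266.6, 'pan', 484, 246.0), ('now', 409, 0.0733, 266.4, 'pan', 98, 243.0)]
side [('base', 322, 0.0797, 266.6, 'pan', 264, 245.6), ('now', 319, 0.0708, 266.6, 'pan', 163, 248.5)]
F [-0.12 -0.11  0.01] [0.72 0.41 0.32]
```

View pics/w4.png

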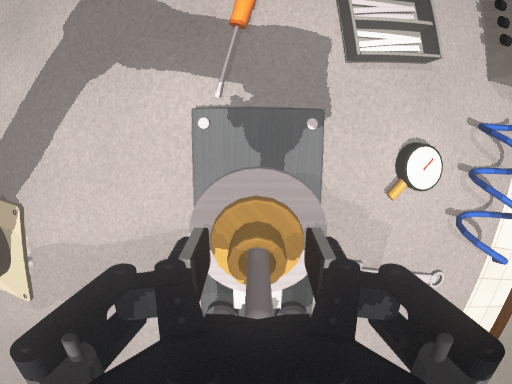

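The wrist view shows weight1 seated on the pan with the spindle through its hub at (258,265), and the fingers clear of it. The lever reads about 0.072 rad. Retracting to fetch weight2, the middle one.

move_arm(steps=[[0, 0, 0, 0, 0, 0.008, 0.05], [0, 0, 0, 0, 0, 0.025, 0.05], [-1.4, -0.25, 0, 0, 0, 0.035, 0.05], [-1.4, -0.25, 0, 0, 0, 0.035, 0.05], [0, 0, 0, -0.01, -0.02, 0.015, 0.05]])

```text
clock: 15.0
eef_pos: [489.9, 217.5, 372.0]
tool_rot: [3.135, -0.002, 1.768]
force: [-0.7, -0.0, -0.6]
width: 49.6
gripper_force: 0.0
```

move_arm(steps=[[0, 0, 0, -0.015, -0.04, 0, 0.05], [0, 0, 0, -0.015, -0.047, 0, 0.05], [0, 0, 0, -0.013, -0.048, 0, 0.05], [0, 0, 0, -0.005, -0.049, 0, 0.05], [0, 0, 0, -0.002, -0.049, 0, 0.05]])

```text
clock: 15.5
eef_pos: [437.3, -20.8, 369.6]
tool_rot: [3.14, -0.001, 1.763]
force: [0.8, 0.4, -0.2]
width: 50.0
gripper_force: 0.0
```

move_arm(steps=[[0, 0, 0, 0, -0.049, 0, 0.05], [0, 0, 0, 0, -0.049, 0, 0.05], [0, 0, 0, 0, -0.048, -0.01, 0.05], [0, 0, 0, 0.008, -0.045, -0.02, 0.05], [0, 0, 0, 0.01, -0.04, -0.028, 0.05]])

```text
clock: 16.0
eef_pos: [456.7, -253.2, 311.9]
tool_rot: [3.138, 0.002, 1.762]
force: [1.2, 0.8, 0.1]
width: 49.9
gripper_force: 0.0
```

move_arm(steps=[[0, 0, 0, 0.015, -0.032, -0.033, 0.05], [0, 0, 0, 0.015, -0.02, -0.04, 0.05], [0, 0, 0, 0.01, -0.008, -0.045, 0.05], [0, 0, 0, 0, 0, -0.03, 0.05], [0, 0, 0, 0, 0, 0, 0.05]])

```text
clock: 16.5
eef_pos: [493.9, -308.4, 159.0]
tool_rot: [-3.135, -0.006, 1.762]
force: [-0.6, 0.2, -0.0]
width: 50.0
gripper_force: 0.0
```

```bash
python3 - <<'E'
from h import *
s=telemetry.read_state(); print(s["clock"],s["eef_pos"].round(1),s["tool_rot"].round(3))
cal=eyes.calibration("wrist"); eyes.get_image("wrist")
print([(round(o["confidence"],2),c2w(cal,o["location"]).round(1)) for o in finder.pinpoint("wrist","weight2")])
E
python3 tilt.py 2
```

```text
16.5 [ 493.9 -308.4  159. ] [-3.135 -0.006  1.762]
[(0.94, array([ 497.4, -305.9,   30.1])), (0.83, array([ 299.1, -279.2,   15.4])), (0.69, array([ 331.9, -369.3,   15.8])), (0.67, array([ 562.3, -305.2,   26.7])), (0.56, array([ 444. , -400.9,   13.6]))]
16.6 [ 496.2 -310.5  163.5] [ 0.04 -0.53  1.09] [-0.036 -0.003  0.002]
top [('base', 406, 0.0815, 266.6, 'pan', 484, 246.0), ('now', 413, 0.075, 266.3, 'pan', 425, 247.3)]
side [('base', 322, 0.0797, 266.6, 'pan', 264, 245.6), ('now', 319, 0.0773, 266.6, 'pan', 216, 247.5)]
F [-0.2  -0.42  0.19] [0.24 0.41 0.27]
```

move_arm(steps=[[0, 0, 0, 0.0005, 0.0048, -0.03, 0.05], [0, 0, 0, 0, 0, -0.045, 0.05], [0, 0, 0, 0, 0, -0.035, 0.05], [0, 0, 0, 0, 0, -0.018, 0.05], [0, 0, 0, 0, 0, 0, 0.05]])

```text
clock: 17.3
eef_pos: [496.0, -304.4, 33.6]
tool_rot: [-3.14, -0.002, 1.763]
force: [-1.1, 0.8, 0.7]
width: 49.8
gripper_force: 0.0
```

move_arm(steps=[[0, 0, 0, 0, -0.001, -0.007, 0.05], [0, 0, 0, 0, 0, -0.004, 0.05], [0, 0, 0, 0, 0, 0, 0.024], [0, 0, 0, 0, 0, 0, 0.015], [0, 0, 0, 0, 0, 0, 0.015]])

```text
clock: 17.8
eef_pos: [497.2, -306.6, 24.9]
tool_rot: [3.14, 0.001, 1.763]
force: [-0.9, 1.6, 6.4]
width: 25.4
gripper_force: 58.8
```

move_arm(steps=[[0, 0, 0, 0, 0, 0, 0.015], [0, 0, 0, 0, 0, 0.005, 0.015], [0, 0, 0, 0, 0, 0.015, 0.015], [0, 0, 0, 0, 0, 0.03, 0.015], [0, 0, 0, -0.005, 0, 0.045, 0.015]])

```text
clock: 18.3
eef_pos: [490.9, -305.1, 118.7]
tool_rot: [-3.139, -0.003, 1.763]
force: [0.1, 0.3, 0.1]
width: 25.1
gripper_force: 59.3
```

move_arm(steps=[[0, 0, 0, -0.01, 0.01, 0.046, 0.015], [0, 0, 0, -0.015, 0.025, 0.04, 0.015], [0, 0, 0, -0.015, 0.03, 0.035, 0.015], [0, 0, 0, -0.01, 0.036, 0.032, 0.015], [0, 0, 0, -0.005, 0.04, 0.03, 0.015]])

```text
clock: 18.8
eef_pos: [434.9, -165.2, 303.7]
tool_rot: [3.141, -0.0, 1.759]
force: [0.6, 0.5, -1.2]
width: 25.1
gripper_force: 59.3
```

move_arm(steps=[[0, 0, 0, 0.0, 0.042, 0.026, 0.015], [0, 0, 0, 0.0, 0.044, 0.022, 0.015], [0, 0, 0, 0.002, 0.046, 0.014, 0.015], [0, 0, 0, 0.003, 0.049, 0.004, 0.015], [0, 0, 0, 0.004, 0.049, 0.0, 0.015]])

```text
clock: 19.3
eef_pos: [445.2, 65.9, 369.4]
tool_rot: [3.139, -0.002, 1.762]
force: [1.5, -0.4, -1.3]
width: 25.1
gripper_force: 59.3
```

move_arm(steps=[[0, 0, 0, 0.012, 0.048, 0, 0.015], [0, 0, 0, 0.015, 0.046, 0, 0.015], [0, 0, 0, 0.015, 0.042, 0, 0.015], [0, 0, 0, 0.008, 0.018, 0, 0.015], [0, 0, 0, 0.002, 0.005, -0.01, 0.015]])

```text
clock: 19.8
eef_pos: [498.3, 226.2, 358.3]
tool_rot: [3.139, -0.001, 1.766]
force: [-0.6, -0.2, -2.2]
width: 25.3
gripper_force: 59.4
```

move_arm(steps=[[0, 0, 0, 0, 0, -0.012, 0.015], [0, 0, 0, 0, 0, 0, 0.015]])

```text
clock: 20.0
eef_pos: [495.8, 221.1, 343.8]
tool_rot: [-3.137, 0.002, 1.76]
force: [0.0, 0.6, -1.5]
width: 25.0
gripper_force: 59.3
```

```bash
python3 - <<'E'
from h import *
s=telemetry.read_state(); print(s["clock"],s["eef_pos"].round(1),s["tool_rot"].round(3),s["force"].round(2))
for c in("wrist","side"):
    cal=eyes.calibration(c); im,d=eyes.get_image(c)
    for n in("spindle_tip","weight1"):
        print(c,n,[(round(o["confidence"],2),c2w(cal,o["location"]).round(1)) for o in finder.pinpoint(c,n)[:2]])
cv2.imwrite("pics/x.png",im)
E
python3 tilt.py 2
```

```text
20.0 [495.8 221.1 343.8] [-3.137e+00  2.000e-03  1.760e+00] [ 0.02  0.56 -1.52]
wrist spindle_tip []
wrist weight1 [(0.95, array([495.1, 223.1, 346.7])), (0.64, array([498.2, 233.9, 256.5]))]
side spindle_tip [(0.63, array([492.8, 227.1, 317.3]))]
side weight1 [(0.79, array([ 336.1, -366.3,   13.8])), (0.7, array([ 304.6, -280. ,   15.4]))]
20.3 [497.8 222.8 346.2] [ 0.22  0.34 -1.09] [ 0.01   0.021 -0.04 ]
top [('base', 406, 0.0815, 266.6, 'pan', 484, 246.0), ('now', 416, 0.0767, 266.5, 'pan', 143, 244.4)]
side [('base', 322, 0.0797, 266.6, 'pan', 264, 245.6), ('now', 320, 0.0767, 266.4, 'pan', 213, 247.7)]
F [-0.07  0.   -1.92] [0.54 0.52 0.24]
```

move_arm(steps=[[0, 0, 0, 0.0007, 0.0065, 0, 0.015], [0, 0, 0, 0, 0, -0.008, 0.015], [0, 0, 0, 0, 0, -0.003, 0.015], [0, 0, 0, 0, 0, 0, 0.015], [0, 0, 0, 0, 0, 0, 0.015]])

```text
clock: 21.0
eef_pos: [498.3, 229.8, 334.4]
tool_rot: [-3.141, 0.0, 1.763]
force: [0.6, 0.5, -1.5]
width: 25.8
gripper_force: 59.3
```

move_arm(steps=[[0, 0, 0, 0, 0, -0.003, 0.015], [0, 0, 0, 0, 0, -0.003, 0.015], [0, 0, 0, 0, 0.0003, -0.003, 0.015], [0, 0, 0, 0, 0, -0.003, 0.015], [0, 0, 0, 0, 0.0003, 0, 0.015]])

```text
clock: 21.5
eef_pos: [498.0, 230.4, 322.0]
tool_rot: [-3.141, 0.0, 1.763]
force: [-0.3, -0.2, -1.6]
width: 25.3
gripper_force: 59.3
```

move_arm(steps=[[0, 0, 0, 0, 0.0003, -0.006, 0.015], [0, 0, 0, 0, 0.0003, -0.008, 0.015], [0, 0, 0, 0, 0.0003, -0.008, 0.015], [0, 0, 0, 0, 0, -0.004, 0.015], [0, 0, 0, 0, 0, -0.002, 0.015]])

```text
clock: 22.0
eef_pos: [498.0, 231.4, 293.8]
tool_rot: [-3.14, 0.0, 1.763]
force: [0.2, -0.5, -1.5]
width: 25.3
gripper_force: 59.4
```

move_arm(steps=[[0, 0, 0, 0, 0, -0.001, 0.015], [0, 0, 0, 0, 0, -0.001, 0.015], [0, 0, 0, 0, 0, -0.001, 0.015], [0, 0, 0, 0, 0, -0.001, 0.015], [0, 0, 0, 0, 0, -0.001, 0.015]])

```text
clock: 22.5
eef_pos: [498.4, 231.5, 289.6]
tool_rot: [3.141, -0.0, 1.763]
force: [-0.3, -0.3, -2.2]
width: 25.4
gripper_force: 59.4
```

```bash
python3 tilt.py 2
```

```text
22.5 [498.4 231.5 289.6] [-0.27 -0.26 -2.18] [-0.042 -0.051  0.01 ]
top [('base', 406, 0.0815, 266.6, 'pan', 484, 246.0), ('now', 406, 0.0665, 266.7, 'pan', 144, 241.6)]
side [('base', 322, 0.0797, 266.6, 'pan', 264, 245.6), ('now', 321, 0.0636, 266.4, 'pan', 201, 245.4)]
F [-0.16 -0.51 -1.98] [0.7  0.32 0.5 ]
```

move_arm(steps=[[-0.2, -0.04, 0, 0, 0.0001, -0.0015, 0.015], [-0.2, -0.04, 0, 0, 0.0001, -0.0015, 0.015], [-0.2, -0.04, 0, 0, 0.0001, -0.0015, 0.015], [-0.2, -0.04, 0, 0, 0.0001, -0.0015, 0.015], [-0.2, -0.04, 0, 0, 0.0001, -0.0015, 0.015]])

```text
clock: 23.2
eef_pos: [498.3, 232.0, 281.9]
tool_rot: [-3.142, 0.018, 1.763]
force: [-0.3, -0.4, -1.2]
width: 25.5
gripper_force: 59.4
```

move_arm(steps=[[-0.2, -0.04, 0, 0, 0.0001, -0.0015, 0.015], [-0.2, -0.04, 0, 0, 0.0001, -0.0015, 0.015], [-0.2, -0.04, 0, 0, 0.0001, -0.0015, 0.015], [-0.2, -0.04, 0, 0, 0.0001, -0.0015, 0.015], [-0.2, -0.04, 0, 0, 0.0001, -0.0015, 0.015]])

```text
clock: 23.7
eef_pos: [498.3, 232.4, 274.4]
tool_rot: [3.142, 0.036, 1.763]
force: [-0.2, -1.8, -1.1]
width: 25.3
gripper_force: 59.4
```

```bash
python3 tilt.py 2
```

```text
23.7 [498.3 232.4 274.4] [-0.17 -1.85 -1.11] [ 0.015  0.06  -0.039]
top [('base', 406, 0.0815, 266.6, 'pan', 484, 246.0), ('now', 412, 0.0132, 266.5, 'pan', 150, 232.2)]
side [('base', 322, 0.0797, 266.6, 'pan', 264, 245.6), ('now', 326, 0.0117, 266.4, 'pan', 199, 237.0)]
F [-0.15 -0.34 -0.77] [0.63 0.5  0.28]
```

move_arm(steps=[[-0.25, -0.04, 0, 0, 0.0001, -0.0015, 0.015], [-0.25, -0.04, 0, 0, 0.0001, -0.0015, 0.015], [-0.25, -0.04, 0, 0, 0.0001, -0.0015, 0.015], [-0.25, -0.04, 0, 0, 0.0001, -0.0015, 0.015], [-0.25, -0.04, 0, 0, 0.0001, -0.0015, 0.015]])

```text
clock: 24.4
eef_pos: [498.4, 232.9, 267.0]
tool_rot: [-3.141, 0.058, 1.763]
force: [-0.4, -0.4, -0.5]
width: 25.3
gripper_force: 59.4
```

move_arm(steps=[[-0.25, -0.04, 0, 0, 0.0001, -0.0015, 0.015], [-0.25, -0.04, 0, 0, 0.0001, -0.0015, 0.015], [-0.25, -0.04, 0, 0, 0.0001, -0.0015, 0.015], [-0.25, -0.04, 0, 0, 0, -0.001, 0.015], [0, 0, 0, 0, 0, -0.001, 0.015]])

```text
clock: 24.9
eef_pos: [498.3, 233.5, 260.5]
tool_rot: [-3.14, 0.075, 1.763]
force: [-0.2, 0.3, -0.1]
width: 25.4
gripper_force: 59.5
```

```bash
python3 tilt.py 2
```

```text
24.9 [498.3 233.5 260.5] [-0.15  0.33 -0.15] [ 0.013 -0.003 -0.009]
top [('base', 406, 0.0815, 266.6, 'pan', 484, 246.0), ('now', 421, -0.0489, 266.7, 'pan', 219, 221.8)]
side [('base', 322, 0.0797, 266.6, 'pan', 264, 245.6), ('now', 307, -0.0497, 266.3, 'pan', 274, 226.4)]
F [-0.04  0.06 -0.67] [0.28 0.16 0.3 ]
```

move_arm(steps=[[0, 0, 0, 0, 0, -0.001, 0.015], [0, 0, 0, 0, 0, -0.001, 0.015], [0, 0, 0, 0, 0, -0.001, 0.015], [0, 0, 0, 0, 0, -0.001, 0.015], [0, 0, 0, 0, 0, -0.001, 0.015]])

```text
clock: 25.6
eef_pos: [498.3, 233.1, 255.5]
tool_rot: [-3.14, 0.075, 1.763]
force: [-0.1, -0.2, -0.2]
width: 25.1
gripper_force: 59.5
```

move_arm(steps=[[0, 0, 0, 0, 0, -0.001, 0.015], [0, 0, 0, 0, 0, -0.001, 0.015], [0, 0, 0, 0, 0, -0.0005, 0.015], [0, 0, 0, 0, 0, 0, 0.015], [0, 0, 0, 0, 0, 0, 0.015]])

```text
clock: 26.1
eef_pos: [498.4, 233.1, 253.6]
tool_rot: [-3.141, 0.075, 1.763]
force: [-2.5, -1.0, 6.1]
width: 25.3
gripper_force: 60.0
```

```bash
python3 tilt.py 2
```

```text
26.1 [498.4 233.1 253.6] [-2.45 -1.01  6.1 ] [-0.247  0.4   -0.053]
top [('base', 406, 0.0815, 266.6, 'pan', 484, 246.0), ('now', 420, -0.0764, 266.8, 'pan', 223, 218.3)]
side [('base', 322, 0.0797, 266.6, 'pan', 264, 245.6), ('now', 304, -0.0803, 266.4, 'pan', 274, 221.3)]
F [-2.18 -0.71  5.78] [0.48 0.37 0.16]
```

The lever is on its lower stop and I am pressing about 6 N too much, so I ease back before opening.

move_arm(steps=[[0, 0, 0, 0, 0, 0.0008, 0.015], [0, 0, 0, 0, 0, 0.0007, 0.015], [0, 0, 0, 0, 0, 0, 0.015]])

```text
clock: 26.6
eef_pos: [498.4, 233.3, 254.4]
tool_rot: [-3.141, 0.075, 1.763]
force: [0.3, -1.4, 0.5]
width: 25.4
gripper_force: 59.5
```

```bash
python3 tilt.py 2
```

```text
26.6 [498.4 233.3 254.4] [ 0.28 -1.36  0.46] [-0.028  0.027 -0.025]
top [('base', 406, 0.0815, 266.6, 'pan', 484, 246.0), ('now', 413, -0.0746, 266.7, 'pan', 222, 219.1)]
side [('base', 322, 0.0797, 266.6, 'pan', 264, 245.6), ('now', 303, -0.0784, 266.4, 'pan', 277, 221.5)]
F [-0.22 -0.82 -0.35] [0.36 0.31 0.34]
```

move_arm(steps=[[0, 0, 0, 0, 0, 0, 0.027], [0, 0, 0, 0, 0, 0, 0.03], [0, 0, 0, 0, 0, 0, 0.04], [0, 0, 0, 0, 0, 0, 0.05], [0, 0, 0, 0, 0, 0, 0.05]])

```text
clock: 27.3
eef_pos: [498.3, 233.4, 254.6]
tool_rot: [-3.141, 0.075, 1.763]
force: [-0.6, 0.6, -0.1]
width: 50.0
gripper_force: 0.0
```

move_arm(steps=[[0, 0, 0, 0, 0, 0.008, 0.05], [0, 0, 0, 0, 0, 0.02, 0.05], [2, 0.4, 0, 0, 0, 0.03, 0.05], [2.2, 0.4, 0, 0, 0, 0.03, 0.05], [0, 0, 0, 0, 0, 0.01, 0.05]])

```text
clock: 27.8
eef_pos: [500.4, 231.7, 356.4]
tool_rot: [3.136, -0.001, 1.76]
force: [0.9, -0.9, -0.5]
width: 50.2
gripper_force: 0.0
```

```bash
python3 tilt.py 2
python3 - <<'E'
from h import *
s=telemetry.read_state(); print(s["qpos"].round(2),s["tool_rot"].round(3),s["eef_pos"].round(1))
out=[]
for c in("wrist","side","top"):
    cal=eyes.calibration(c); im,d=eyes.get_image(c)
    if c=="wrist": k=im[100:320,130:390]
    else:
        u,v=map(int,px(cal,(505,190,280))); k=cv2.resize(im[v-45:v+45,u-53:u+53],(260,220),interpolation=cv2.INTER_CUBIC)
    out.append(k)
    for n in("rider_knob","weight1","spindle_tip"): print(c,n,[(round(o["confidence"],2),c2w(cal,o["location"]).round(1)) for o in finder.pinpoint(c,n)[:2]])
cv2.imwrite("pics/c5.png",np.hstack(out))
E
```

```text
27.8 [500.4 231.7 356.4] [ 0.9  -0.88 -0.46] [-0.006 -0.017 -0.024]
top [('base', 406, 0.0815, 266.6, 'pan', 484, 246.0), ('now', 418, -0.0794, 266.6, 'pan', 285, 219.1)]
side [('base', 322, 0.0797, 266.6, 'pan', 264, 245.6), ('now', 305, -0.0814, 266.3, 'pan', 300, 221.8)]
F [0.35 0.11 0.02] [0.57 0.36 0.71]
[-0.94  0.43  0.69  1.64 -0.29  1.18  0.  ] [-3.139e+00  1.000e-03  1.764e+00] [497.6 233.7 351.6]
wrist rider_knob [(0.97, array([517.9, 147.5, 284.6]))]
wrist weight1 [(0.8, array([493.7, 233.2, 257.6])), (0.57, array([ 298.2, -280.4,   15.7]))]
wrist spindle_tip [(0.85, array([495.1, 235.8, 289.7]))]
side rider_knob [(0.64, array([518.7, 150.8, 287.3]))]
side weight1 [(0.86, array([ 448.6, -401.7,   13. ])), (0.77, array([ 564.6, -300.9,   22.6]))]
side spindle_tip [(0.88, array([495.9, 235.2, 287.4]))]
top rider_knob [(0.6, array([517.6, 148.6, 285.9])), (0.56, array([499.2, 237.6, 282.2]))]
top weight1 [(0.69, array([ 564.3, -302.5,   27.2])), (0.66, array([ 337.9, -364.7,    9.5]))]
top spindle_tip [(0.94, array([499.2, 237.9, 281.3]))]
```

View pics/c5.png

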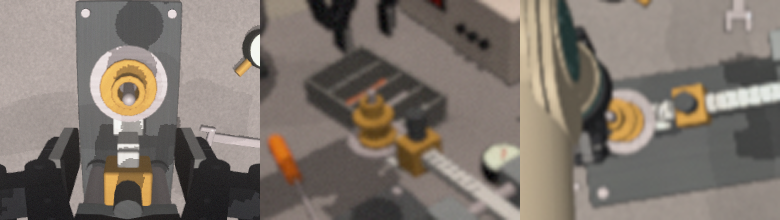

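move_arm(steps=[[0, 0, -8.5, 0.004, -0.017, 0, 0.05], [0, 0, -8.5, 0.004, -0.017, 0, 0.045], [0, 0, -8.5, 0.004, -0.017, 0, 0.04], [0, 0, -8.5, 0.004, -0.017, 0, 0.04], [0, 0, -8.5, 0.004, -0.017, 0, 0.04]])

```text
clock: 29.1
eef_pos: [518.5, 147.6, 352.7]
tool_rot: [-3.141, 0.0, 1.015]
force: [0.3, 0.2, -0.9]
width: 39.8
gripper_force: 0.0
```

move_arm(steps=[[0, 0, -8.5, 0, 0, 0, 0.04], [0, 0, -8.5, 0, 0, 0, 0.04], [0, 0, -8.5, 0, 0, 0, 0.04], [0, 0, -8.5, 0, 0, 0, 0.04], [0, 0, -8.5, 0, 0, 0, 0.04]])

```text
clock: 29.6
eef_pos: [518.4, 148.3, 352.7]
tool_rot: [-3.141, 0.0, 0.273]
force: [0.2, -1.0, -0.4]
width: 40.0
gripper_force: 0.0
```

move_arm(steps=[[0, 0, -5, 0, 0, -0.005, 0.04], [0, 0, 0, 0, 0, -0.005, 0.04], [0, 0, 0, 0, 0, 0, 0.04]])

```text
clock: 29.9
eef_pos: [517.9, 148.5, 341.8]
tool_rot: [-3.141, 0.002, 0.194]
force: [0.4, -0.4, 0.6]
width: 40.0
gripper_force: 0.0
```

```bash
python3 - <<'E'
from h import *
s=telemetry.read_state(); print(s["clock"],s["qpos"].round(2),s["tool_rot"].round(3),s["eef_pos"].round(1))
for c in("wrist","wrist","side"):
    cal=eyes.calibration(c); im,d=eyes.get_image(c)
    if c=="wrist": cv2.imwrite("pics/w6.png",im)
    for n in("rider_knob",): print(c,n,[(round(o["confidence"],2),c2w(cal,o["location"]).round(1)) for o in finder.pinpoint(c,n)[:2]])
E
python3 tilt.py 1
```

```text
29.9 [-1.01  0.57  1.13  1.69 -0.54  1.24 -1.14] [-3.141e+00  2.000e-03  1.940e-01] [517.9 148.5 341.8]
wrist rider_knob [(0.57, array([514.4, 147.2, 286. ])), (0.44, array([ 763.8, -156.5,    1.8]))]
wrist rider_knob [(0.87, array([516.5, 146.7, 284.9]))]
side rider_knob [(0.63, array([515.4, 153. , 286.3]))]
30.2 [518.5 148.2 342.9] [-0.76  0.26  0.63] [ 0.005 -0.016 -0.005]
top [('base', 406, 0.0815, 266.6, 'pan', 484, 246.0), ('now', 419, -0.0741, 267.1, 'pan', 0, None)]
side [('base', 322, 0.0797, 266.6, 'pan', 264, 245.6), ('now', 315, -0.0823, 266.2, 'pan', 292, 222.4)]
F [ 0.5   0.44 -0.11] [0.36 0.3  0.19]
```

View pics/w6.png

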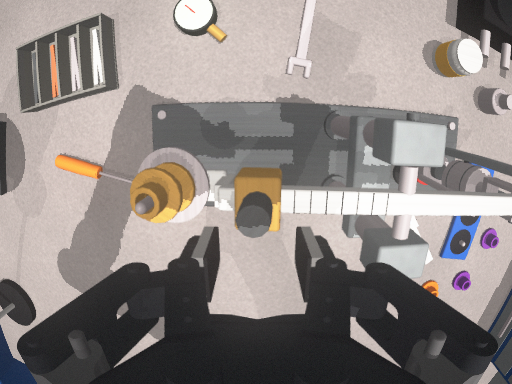

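The wrist view shows the dark knob at (256,213), centred between the open fingers at (205,260) and (312,260). The two weights are stacked on the spindle at (150,195). Now lowering the fingers around the knob.

move_arm(steps=[[0, 0, 0, -0.0015, 0, -0.015, 0.04], [0, 0, 0, 0, 0, -0.025, 0.04], [0, 0, 0, 0, 0, -0.014, 0.04], [0, 0, 0, 0, 0, -0.003, 0.036], [0, 0, 0, 0, 0, 0, 0.036]])

```text
clock: 30.8
eef_pos: [517.0, 148.1, 285.6]
tool_rot: [-3.141, 0.001, 0.192]
force: [0.1, -0.5, -0.0]
width: 35.8
gripper_force: 0.0
```

move_arm(steps=[[0, 0, 0, 0.0004, -0.002, 0, 0.036], [0, 0, 0, 0.0004, -0.002, 0, 0.036], [0, 0, 0, 0.0005, -0.003, 0, 0.036], [0, 0, 0, 0.0005, -0.003, 0, 0.036], [0, 0, 0, 0.0005, -0.003, 0, 0.036]])

```text
clock: 31.3
eef_pos: [519.5, 135.5, 286.0]
tool_rot: [-3.14, -0.0, 0.192]
force: [0.1, 3.1, 1.6]
width: 35.8
gripper_force: 1.3
```

move_arm(steps=[[0, 0, 0, 0.0005, -0.003, 0, 0.036], [0, 0, 0, 0.0005, -0.003, 0, 0.036], [0, 0, 0, 0.0005, -0.003, 0, 0.036], [0, 0, 0, 0.0005, -0.003, 0, 0.036], [0, 0, 0, 0.0005, -0.003, 0, 0.036]])

```text
clock: 31.8
eef_pos: [521.6, 120.0, 285.5]
tool_rot: [-3.141, 0.001, 0.192]
force: [-0.3, 3.4, 2.1]
width: 35.7
gripper_force: 1.3
```

move_arm(steps=[[0, 0, 0, 0.0005, -0.003, 0, 0.036], [0, 0, 0, 0.0005, -0.003, 0, 0.036], [0, 0, 0, 0.0005, -0.003, 0, 0.036], [0, 0, 0, 0.0004, -0.002, 0, 0.036], [0, 0, 0, 0, 0.0, 0, 0.036]])

```text
clock: 32.3
eef_pos: [523.5, 108.4, 285.5]
tool_rot: [3.142, 0.001, 0.191]
force: [1.0, 0.1, -0.3]
width: 35.9
gripper_force: 0.1
```

```bash
python3 tilt.py 1
python3 - <<'E'
from h import *
s=telemetry.read_state(); print(s["clock"],s["qpos"].round(2),s["eef_pos"].round(1))
for c in("wrist","side"):
    cal=eyes.calibration(c); im,d=eyes.get_image(c)
    for n in("rider_knob",): print(c,n,[(round(o["confidence"],2),c2w(cal,o["location"]).round(1)) for o in finder.pinpoint(c,n)[:2]])
E
```

```text
32.3 [523.5 108.4 285.5] [ 1.05  0.07 -0.33] [ 0.019 -0.011 -0.049]
top [('base', 406, 0.0815, 266.6, 'pan', 484, 246.0), ('now', 414, -0.065, 266.7, 'pan', 0, None)]
side [('base', 322, 0.0797, 266.6, 'pan', 264, 245.6), ('now', 303, -0.0617, 266.4, 'pan', 293, 225.5)]
F [-0.4  -0.32 -0.44] [0.09 0.12 0.58]
32.4 [-0.91  0.61  1.07  1.79 -0.59  1.12 -1.02] [523.4 108.3 285.4]
wrist rider_knob [(0.71, array([523.9, 112.3, 292.7]))]
side rider_knob [(0.73, array([520.7, 114. , 294.5]))]
```

move_arm(steps=[[0, 0, 0, -0.0003, 0.0015, 0, 0.036], [0, 0, 0, 0, 0, 0, 0.036], [0, 0, 0, 0, 0, 0, 0.036], [0, 0, 0, 0, 0, 0, 0.036], [0, 0, 0, 0, 0, 0, 0.036]])

```text
clock: 33.1
eef_pos: [523.2, 110.7, 285.6]
tool_rot: [-3.141, 0.001, 0.192]
force: [0.1, 0.2, -0.0]
width: 36.0
gripper_force: 0.0
```

```bash
python3 tilt.py 2;  python3 tilt.py 2
```

```text
33.1 [523.2 110.7 285.6] [ 0.06  0.16 -0.03] [-0.027  0.027  0.02 ]
top [('base', 406, 0.0815, 266.6, 'pan', 484, 246.0), ('now', 411, -0.0236, 266.4, 'pan', 0, None)]
side [('base', 322, 0.0797, 266.6, 'pan', 264, 245.6), ('now', 317, -0.0257, 266.4, 'pan', 220, 230.1)]
F [ 0.11 -0.06  0.24] [0.26 0.53 0.59]
33.3 [523.2 110.8 285.6] [ 0.06  0.34 -0.67] [-0.01  -0.058 -0.002]
top [('base', 406, 0.0815, 266.6, 'pan', 484, 246.0), ('now', 417, -0.0237, 266.7, 'pan', 0, None)]
side [('base', 322, 0.0797, 266.6, 'pan', 264, 245.6), ('now', 320, -0.0268, 266.3, 'pan', 209, 230.2)]
F [-0.07  0.06 -0.12] [0.42 0.38 0.13]
```

move_arm(steps=[[0, 0, 0, 0.0005, -0.003, 0, 0.036], [0, 0, 0, 0.0005, -0.003, 0, 0.036], [0, 0, 0, 0.0005, -0.003, 0, 0.036], [0, 0, 0, 0.0004, -0.0025, 0, 0.036], [0, 0, 0, 0.0002, -0.0012, 0, 0.036]])

```text
clock: 34.0
eef_pos: [525.5, 97.9, 285.7]
tool_rot: [-3.14, 0.0, 0.192]
force: [-0.6, 2.5, 0.8]
width: 36.0
gripper_force: 1.1
```

move_arm(steps=[[0, 0, 0, 0, 0, 0, 0.036], [0, 0, 0, -0.0005, 0.003, 0, 0.036], [0, 0, 0, 0, 0, 0, 0.036], [0, 0, 0, 0, 0, 0, 0.036], [0, 0, 0, 0, 0, 0, 0.036]])

```text
clock: 34.5
eef_pos: [524.8, 100.9, 285.5]
tool_rot: [-3.141, 0.001, 0.192]
force: [-0.1, 0.6, 0.4]
width: 36.4
gripper_force: 0.0
```

move_arm(steps=[[0, 0, 0, 0, 0, 0, 0.036], [0, 0, 0, 0, 0, 0, 0.036], [0, 0, 0, 0, 0, 0, 0.036], [0, 0, 0, 0, 0, 0, 0.036], [0, 0, 0, 0, 0, 0, 0.036]])

```text
clock: 35.0
eef_pos: [524.8, 101.0, 285.6]
tool_rot: [-3.141, 0.001, 0.192]
force: [-0.1, -0.8, -0.2]
width: 36.2
gripper_force: 0.0
```

```bash
python3 tilt.py 2;  python3 tilt.py 3
```

```text
35.0 [524.8 101.  285.6] [-0.12 -0.78 -0.2 ] [0.026 0.012 0.002]
top [('base', 406, 0.0815, 266.6, 'pan', 484, 246.0), ('now', 404, -0.0036, 266.7, 'pan', 17, 228.8)]
side [('base', 322, 0.0797, 266.6, 'pan', 264, 245.6), ('now', 319, -0.0046, 266.4, 'pan', 202, 233.7)]
F [ 0.12 -0.07  0.06] [0.3  0.24 0.27]
35.2 [524.8 101.  285.6] [ 0.24  0.17 -0.02] [-0.007 -0.004 -0.022]
top [('base', 406, 0.0815, 266.6, 'pan', 484, 246.0), ('now', 407, -0.0021, 266.6, 'pan', 17, 227.7)]
side [('base', 322, 0.0797, 266.6, 'pan', 264, 245.6), ('now', 318, -0.005, 266.3, 'pan', 201, 233.9)]
F [ 0.07 -0.12  0.07] [0.4  0.31 0.78]
```

move_arm(steps=[[0, 0, 0, 0.0003, -0.0015, 0, 0.036], [0, 0, 0, 0.0003, -0.0015, 0, 0.036], [0, 0, 0, 0.0002, -0.001, 0, 0.036], [0, 0, 0, 0.0001, -0.0005, 0, 0.036], [0, 0, 0, 0, 0, 0, 0.036]])

```text
clock: 36.0
eef_pos: [525.7, 96.8, 285.6]
tool_rot: [-3.14, 0.001, 0.192]
force: [-1.2, 0.8, 1.3]
width: 36.2
gripper_force: 0.6
```

move_arm(steps=[[0, 0, 0, -0.0005, 0.003, 0, 0.036], [0, 0, 0, 0, 0.002, 0, 0.036], [0, 0, 0, 0, 0, 0, 0.036], [0, 0, 0, 0, 0, 0, 0.036], [0, 0, 0, 0, 0, 0, 0.036]])

```text
clock: 36.5
eef_pos: [525.2, 101.4, 285.6]
tool_rot: [-3.141, 0.001, 0.192]
force: [-0.6, -0.5, -0.6]
width: 35.6
gripper_force: 0.0
```

move_arm(steps=[[0, 0, 0, 0, 0, 0, 0.036], [0, 0, 0, 0, 0, 0, 0.036], [0, 0, 0, 0, 0, 0, 0.036], [0, 0, 0, 0, 0, 0, 0.036], [0, 0, 0, 0, 0, 0, 0.036]])

```text
clock: 37.0
eef_pos: [525.2, 101.5, 285.6]
tool_rot: [-3.141, 0.001, 0.192]
force: [-0.1, -0.3, -0.4]
width: 35.7
gripper_force: 0.0
```

```bash
python3 tilt.py 4; python3 tilt.py 4
```

```text
37.0 [525.2 101.5 285.6] [-0.06 -0.29 -0.4 ] [-0.041  0.012 -0.049]
top [('base', 406, 0.0815, 266.6, 'pan', 484, 246.0), ('now', 403, -0.0028, 266.5, 'pan', 15, 228.8)]
side [('base', 322, 0.0797, 266.6, 'pan', 264, 245.6), ('now', 317, -0.0034, 266.5, 'pan', 200, 233.8)]
F [-0.12 -0.05 -0.2 ] [0.5  0.36 0.38]
37.4 [525.2 101.5 285.6] [0.1  0.3  0.48] [ 0.004  0.056 -0.035]
top [('base', 406, 0.0815, 266.6, 'pan', 484, 246.0), ('now', 399, -0.0039, 266.4, 'pan', 14, 227.8)]
side [('base', 322, 0.0797, 266.6, 'pan', 264, 245.6), ('now', 316, -0.0035, 266.4, 'pan', 201, 234.4)]
F [-0.34 -0.21  0.02] [0.54 0.41 0.31]
```

move_arm(steps=[[0, 0, 0, 0.0004, -0.002, 0, 0.036], [0, 0, 0, 0.0003, -0.002, 0, 0.036], [0, 0, 0, 0.0002, -0.001, 0, 0.036], [0, 0, 0, 0.0002, -0.001, 0, 0.036], [0, 0, 0, 0, -0.0003, 0, 0.036]])

```text
clock: 38.3
eef_pos: [526.3, 95.6, 285.6]
tool_rot: [-3.14, 0.001, 0.192]
force: [-0.1, 2.4, 0.8]
width: 35.9
gripper_force: 1.0
```

move_arm(steps=[[0, 0, 0, 0, 0, 0, 0.036], [0, 0, 0, -0.0005, 0.003, 0, 0.036], [0, 0, 0, -0.0003, 0.002, 0, 0.036], [0, 0, 0, 0, 0, 0, 0.036], [0, 0, 0, 0, 0, 0, 0.036]])

```text
clock: 38.8
eef_pos: [525.5, 100.1, 285.5]
tool_rot: [-3.141, 0.001, 0.192]
force: [0.6, 0.2, 0.4]
width: 36.1
gripper_force: 0.0
```

move_arm(steps=[[0, 0, 0, 0, 0, 0, 0.036], [0, 0, 0, 0, 0, 0, 0.036], [0, 0, 0, 0, 0, 0, 0.036], [0, 0, 0, 0, 0, 0, 0.036], [0, 0, 0, 0, 0, 0, 0.036]])

```text
clock: 39.3
eef_pos: [525.5, 100.2, 285.6]
tool_rot: [-3.141, 0.001, 0.192]
force: [-0.8, -0.0, -0.5]
width: 35.9
gripper_force: 0.0
```

```bash
python3 tilt.py 4; python3 tilt.py 4
```

```text
39.3 [525.5 100.2 285.6] [-0.81 -0.01 -0.45] [-0.037  0.021 -0.004]
top [('base', 406, 0.0815, 266.6, 'pan', 484, 246.0), ('now', 404, -0.0003, 266.4, 'pan', 20, 229.2)]
side [('base', 322, 0.0797, 266.6, 'pan', 264, 245.6), ('now', 315, -0.0015, 266.4, 'pan', 201, 235.2)]
F [-0.14 -0.12  0.  ] [0.29 0.4  0.38]
39.7 [525.5 100.3 285.6] [ 0.3  -0.42  0.81] [-0.044 -0.047 -0.043]
top [('base', 406, 0.0815, 266.6, 'pan', 484, 246.0), ('now', 402, -0.0007, 266.3, 'pan', 19, 228.8)]
side [('base', 322, 0.0797, 266.6, 'pan', 264, 245.6), ('now', 317, 0.0004, 266.5, 'pan', 198, 234.9)]
F [ 0.09  0.12 -0.03] [0.35 0.21 0.39]
```

Level to within about 0.001 rad. Retracting straight up, then a final check.

move_arm(steps=[[0, 0, 0, 0, 0, 0.004, 0.036], [0, 0, 0, 0, 0, 0.012, 0.036], [0, 0, 0, 0, 0, 0.02, 0.036], [0, 0, 0, 0, 0, 0.03, 0.036], [0, 0, 0, -0.02, 0, 0.035, 0.036]])

```text
clock: 40.6
eef_pos: [506.5, 100.2, 388.0]
tool_rot: [3.14, -0.0, 0.192]
force: [-0.2, 0.5, 0.1]
width: 36.3
gripper_force: 0.0
```

move_arm(steps=[[0, 0, 0, -0.03, 0, 0.03, 0.036], [0, 0, 0, -0.03, 0, 0.0, 0.036], [0, 0, 0, 0, 0, 0, 0.036], [0, 0, 0, 0, 0, 0, 0.036], [0, 0, 0, 0, 0, 0, 0.036]])

```text
clock: 41.1
eef_pos: [446.3, 100.4, 416.9]
tool_rot: [-3.141, -0.0, 0.192]
force: [-0.3, -0.3, -0.6]
width: 35.8
gripper_force: 0.0
```

```bash
python3 tilt.py 4
python3 - <<'E'
from h import *
out=[]
for c in("side","top"):
    cal=eyes.calibration(c); im,d=eyes.get_image(c); u,v=map(int,px(cal,(520,60,250)))
    out.append(cv2.resize(im[max(v-110,0):v+110,u-100:u+100],(400,440)))
cv2.imwrite("pics/f.png",np.hstack(out))
E
python3 tilt.py 4
```

```text
41.1 [446.3 100.4 416.9] [-0.25 -0.29 -0.65] [-0.021 -0.004  0.017]
top [('base', 406, 0.0815, 266.6, 'pan', 484, 246.0), ('now', 413, 0.001, 266.6, 'pan', 28, 228.9)]
side [('base', 322, 0.0797, 266.6, 'pan', 264, 245.6), ('now', 315, -0.0009, 266.4, 'pan', 198, 235.2)]
F [ 0.13 -0.2  -0.09] [0.35 0.39 0.48]
41.6 [445.6 100.1 416.5] [ 0.43 -0.72  0.36] [-0.007  0.025 -0.047]
top [('base', 406, 0.0815, 266.6, 'pan', 484, 246.0), ('now', 415, 0.0018, 266.7, 'pan', 30, 228.6)]
side [('base', 322, 0.0797, 266.6, 'pan', 264, 245.6), ('now', 314, -0.0006, 266.4, 'pan', 201, 234.3)]
F [ 0.04 -0.12 -0.03] [0.52 0.42 0.8 ]
```

View pics/f.png

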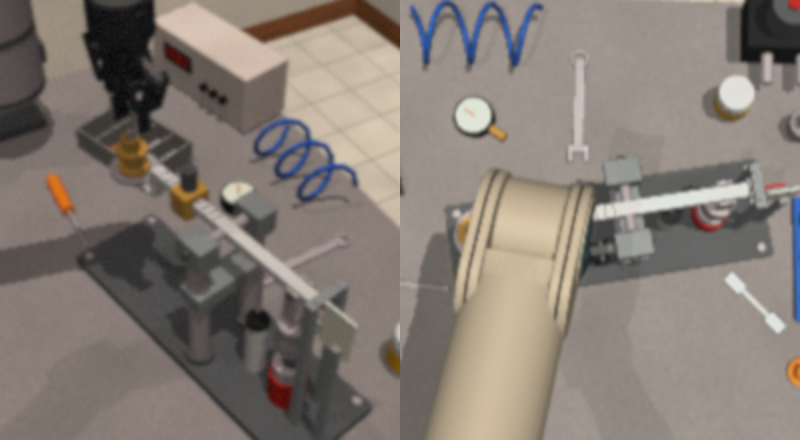

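The final view shows both weights stacked on the spindle at (130,155), the rider at (188,195), the lever level, the bystanders where they were, and the robot clear. Handing in.

```bash
python3 -c "
from cell import ctrl; print(ctrl.finish_job())"
```

```text
the job is handed in; nothing more can be done
None
```

Job handed in at about 42 s: two brass weights (weight1 and weight2) are on the pan spindle and the rider is slid in until the lever floats level, about 0 rad measured to ±0.002; weight3 stays on the tray and nothing else was disturbed, though I pressed the lever onto its lower stop with about 6 N while seating the second weight and eased off before letting go.

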